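# Hold the cooling bar home in the corner jig

## Robot

A 6-joint arm with a two-finger parallel gripper is mounted at the origin on the work surface. World frame = base frame: x ahead of the robot, y to its left, z up, the work surface at z = 0. Lengths are in m, angles in degrees, forces in N, time in s.
With the tool pointing down it reaches from about 0.25 to 0.725 m from the base axis. Payload 9.7 kg.
Tool frame: the origin (TCP) lies midway between the tips of the shut fingers; the grasp point (between the pads) lies 19 mm behind it; z points along the fingers, y is the line along which they close (so a half turn about z gives the same grasp; the last joint's range is limited). The gripper opens to 85 mm and grips with 20 to 120 N. Pads are 22 mm wide; open, the fingers measure 114 mm over their backs; the gripper's body (76 mm by 85 mm) begins 54 mm behind the grasp point. The pads swing forward as they close: fully open they stand 13 mm farther back than shut.
Start: joints at [-64.687, 4.979, 10.078, 95.1, 0, 90], TCP at [0.235, -0.497, 0.231] pointing down, gripper open.
Joint ranges: [-179.16, 179.16], [-48.56, 103.87], [-65.8, 70.77], [-126.05, 130.52], [-82.76, 87.17], [-180, 180]. Speed limits (degrees/s): [127.2, 127.2, 147.25, 180, 180, 180].

## Interface

Orientations are given as [roll, pitch, yaw] about the fixed x, y, z axes, in that order (R = Rz(yaw) Ry(pitch) Rx(roll)).
In Python, from workcell import bot gives the robot as it stands.
- The arm moves only by the shell command python3 -m crank 'ROWS' [FORCE]. ROWS is JSON, a list of rows, each an object with "gripper": the finger opening in mm, from 0 to 85.4; "travel": the shift along the tool's x, y, z in mm, a list of three; "twist": the turn, a rotation vector about the tool's x, y, z in rad, a list of three. In form: [{"gripper": gripper, "travel": [tx, ty, tz], "twist": [rx, ry, rz]}, ...]. A call has 1 to 12 rows; each row shifts and turns the commanded pose from where the row before left it, along the tool's axes as they then stand; what a row does not reach is not made up. A row lasts 1/8 s, in which the tool goes at most 62.5 mm and 10.7 degrees, less where a joint would pass 70% of its speed; a pose out of reach is approached as far as the arm can. A call is refused whole if a number of a shift passes 62.5 or a number of a turn 0.188, either way. A call with a gripper value outside its range is refused whole. The fingers move at their own pace and stop on an object; FORCE is the grip in N (left out, the last holds). Time passes only in rows, so rows that do not move let the fingers close. It gives the time, the measured TCP pose, the force, the opening and the grip force at its end, in the units of the state.
- bot.get_obs(): the state, without advancing time (a new reading comes with each control period).
- bot.camera(name): name is "scene" or "top" or "wrist"; returns the picture (384x512x3 uint8, red, green, blue); there is no depth.
- bot.calibration(name): a dict with "vfov" (degrees; the focal length in pixels is half the picture's height over the tangent of half this angle, whatever the lens; pixels are square), "cx", "cy" (the principal point, pixels), "camera_from_world" (4x4, takes a point from world to camera coordinates). Camera axes: x right, y down, z forward; pixel columns grow to the right and rows downward; lengths in m; the calibration is good to about 2 mm. A picture is of the moment at which its call begins: read the wrist's pose just before it. calibration takes no time and is no camera call; for the wrist camera it gives the pose at the moment of the call.
- bot.job_done(): hands the job in; it is judged then, once.
The state is a dict: "time": time; "q": joint angles; "qd": joint speeds; "joint_efforts": joint torques, N m; "ee_pos": TCP position; "tcp_rot": TCP orientation; "wrist_force": force on the tool from outside, world axes, zero at the start; "torque": the same for the moment, N m; "opening": finger opening in m; "grasp_force": force on a finger pad.
Only numpy, scipy, OpenCV 4.12 (cv2) and the standard library are available. Lean on these libraries where they do the work, as an engineer would, in place of code of your own. Each camera call takes 0.05 s, during which the arm holds its last target. There are 200 camera calls.

## Task

Pick up the long bevelled eight-well aluminium cooling bar and lay it flat on the bed of the corner jig, along the fence, with its bevelled edge on the side away from the fence. Slide it home against both the stop block and the fence, and with one diagonal push on it press it firmly down on the bed and against the fence at once (some 10 N each way). Finish while the gripper is still holding that push, not letting go, and leave the other things on the bench where they are.

Things in the scene. Friction and masses are not known exactly. Their poses are not given: they have to be found in the camera images.
- bar: the cooling bar: plain aluminium, 40 (x) x 140 (y) x 30 (z) mm, about 0.36 kg, with a row of eight dark shallow wells drawn along its top (spacing 16 mm). Loose, lying on the bench wells up. Origin: centre of its underside; y runs along its length, z up. Its -x long top edge is cut off by a 45 degree bevel 12 mm wide and 12 mm high along the whole length, so the -x side face is upright only up to 18 mm, and the flat top (28 mm wide) is centred at x = +6 mm
- bar_bevel (a point): centre of the bar's bevel face, at (-14, 0, 24) mm in the bar's frame. The bevel faces to the bar's -x and up
- jig: the corner jig, fixed to the bench (place and yaw vary). Origin: centre of its footprint at bench height, z up. Its fence stands along its +x side (roughly the side far from the robot), its stop block at its +y end. The bar is home with the bar's origin at (35, 20, 10) mm in this frame and the bar's axes along the jig's axes, its bevel then facing the jig's -x
- jig_bed: the jig's grey slick plastic bed plate (the bar slides on it with a friction of about 0.2), 150 (x) x 240 (y) mm, top 10 mm above the bench. Origin and axes are the jig's
- jig_fence: the aluminium fence on the bed, rigid, 20 (x) x 240 (y) x 28 (z) mm, so its top is 38 mm above the bench. Origin: centre of its underside, at (65, 0, 10) mm in the jig's frame. Its working face, at jig x = 55 mm, looks to the jig's -x. It is nearly as high as the bar, so there is no room for a finger between bar and fence once the bar is home
- jig_stop: the aluminium stop block on the bed, rigid, 90 (x) x 25 (y) x 20 (z) mm, top 30 mm above the bench. Origin: centre of its underside, at (10, 102.5, 10) mm in the jig's frame. Its working face, at jig y = 90 mm, looks to the jig's -y
- block: bystander: short square-edged aluminium block with two rows of three wells, 40 x 60 x 30 mm, no bevel; origin at centre of underside
- beaker: bystander: glass beaker, 66 mm across, 85 mm high; origin at centre of underside
- cap: bystander: blue screw cap, 34 mm across, 15 mm high; origin at centre of underside
- reagent: bystander: amber reagent jar, 60 mm across, 110 mm high; origin at centre of underside
- tipbox: bystander: grey pipette tip box with a white lid, 85 (x) x 125 (y) x 65 mm; origin at centre of underside
- marker: bystander: white marker pen with black cap, 13 mm thick, 133 mm long along its y; origin near the middle of its underside
- coplin: bystander: square glass staining jar, 55 x 55 x 80 mm; origin at centre of underside

How it is judged:
By the outcome, as a careful person would: the job done as asked, in the order asked, and still so for the second after the job is handed in, while the arm keeps its last pose, push and grip.
It also fails if it takes over 72 s, if anything falls off the work surface, if the arm or the gripper's body presses on something with over 40 N, if the wrist force passes 120 N, or if a joint passes its speed limit or range.

## Working session

There is one attempt and no reset: what is moved stays moved. The work goes in short steps, Python scripts to look and compute and a shell command to move; the robot and the scene stay as the last step left them, time stands still between calls to the robot, and variables do not carry over. Pictures are saved under pics/ and viewed, at most 11 in all, crops included, and the job is handed in when it is done.

```bash
ls; mkdir -p pics
python3 - <<'E'
from workcell import bot
import cv2
o=bot.get_obs();print(o['time'],o['ee_pos'],o['tcp_rot'],o['opening'])
for n in('scene','top'):
    cv2.imwrite(f'pics/{n}0.png',cv2.cvtColor(bot.camera(n),cv2.COLOR_RGB2BGR)); print(n,bot.calibration(n))
E
```

```text
pics
0.0 [ 0.23506876 -0.49698423  0.23058249] [-1.79923742e+02  7.00265788e-04  2.53134792e+01] 0.08498638249055583
scene {'vfov': 42.85850820204454, 'cx': 250.13483184565538, 'cy': 189.60604539338775, 'camera_from_world': array([[-7.38918435e-01,  6.73794020e-01,  1.07952595e-03,
         4.14015000e-01],
       [ 5.72835037e-01,  6.29043389e-01, -5.25513497e-01,
        -2.52429555e-01],
       [-3.54766920e-01, -3.87693220e-01, -8.50784579e-01,
         1.98563584e+00],
       [ 0.00000000e+00,  0.00000000e+00,  0.00000000e+00,
         1.00000000e+00]])}
top {'vfov': 53.18031599121625, 'cx': 260.98618775748116, 'cy': 190.84211337387148, 'camera_from_world': array([[ 0.01006507, -0.99991732,  0.00800244, -0.04435215],
       [-0.98929031, -0.01112285, -0.14553683,  0.56197821],
       [ 0.14561381, -0.0064519 , -0.98932047,  1.0644528 ],
       [ 0.        ,  0.        ,  0.        ,  1.        ]])}
```

View pics/top0.png

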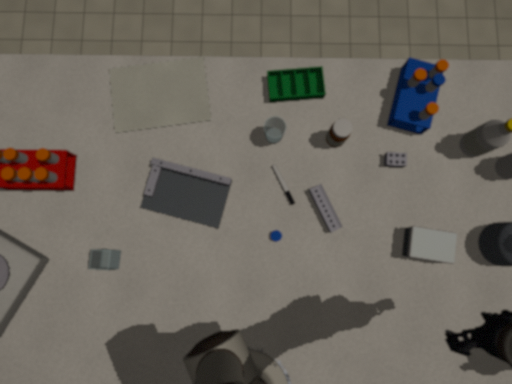

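View pics/scene0.png

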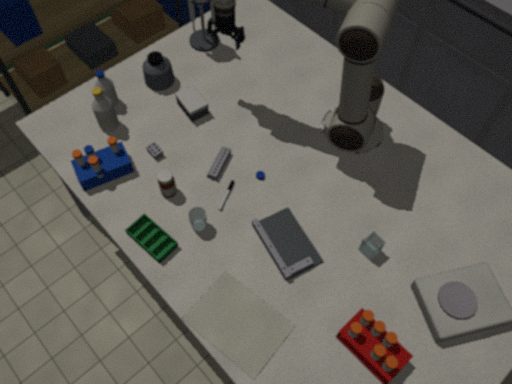

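The top view shows the jig around (187,192), with its fence on the upper side and its stop at the left. The bar is at about (325,208), with the pen just left of it at (283,185). I'll enlarge these and compute rough positions.

```bash
cat > h.py <<'E'
import numpy as np, cv2
from workcell import bot
def ray(cal,uv,z,H=384):
    f=H/2/np.tan(np.radians(cal['vfov']/2)); T=np.array(cal['camera_from_world']); R=T[:3,:3]; c=-R.T@T[:3,3]
    d=R.T@np.array([(uv[0]-cal['cx'])/f,(uv[1]-cal['cy'])/f,1]); return c+d*(z-c[2])/d[2]
def proj(cal,P,H=384):
    f=H/2/np.tan(np.radians(cal['vfov']/2)); T=np.array(cal['camera_from_world']); p=T[:3,:3]@np.array(P)+T[:3,3]
    return np.array([cal['cx']+f*p[0]/p[2],cal['cy']+f*p[1]/p[2]])
E
python3 - <<'E'
from h import *
c=bot.calibration('top')
for n,uv,z in [('bar',(325,208),.03),('bar end far',(316,186),.03),('bar end near',(335,229),.03),('fenceR',(231,181),.038),('fenceL',(152,160),.038),('bed near R',(218,227),.01),('bed nearL',(141,206),.01),('pen',(283,185),.01),('cap',(275,236),.01)]: print(n,ray(c,uv,z).round(3))
im=cv2.imread('pics/top0.png')[145:245,130:350]
cv2.imwrite('pics/crop0.png',cv2.resize(im,None,fx=3.6,fy=3.6,interpolation=2))
E
```

```text
bar [ 0.516 -0.224  0.03 ]
bar end far [ 0.58  -0.199  0.03 ]
bar end near [ 0.456 -0.252  0.03 ]
fenceR [0.591 0.049 0.038]
fenceL [0.65  0.281 0.038]
bed near R [0.459 0.086 0.01 ]
bed nearL [0.518 0.314 0.01 ]
pen [ 0.585 -0.104  0.01 ]
cap [ 0.434 -0.081  0.01 ]
```

View pics/crop0.png

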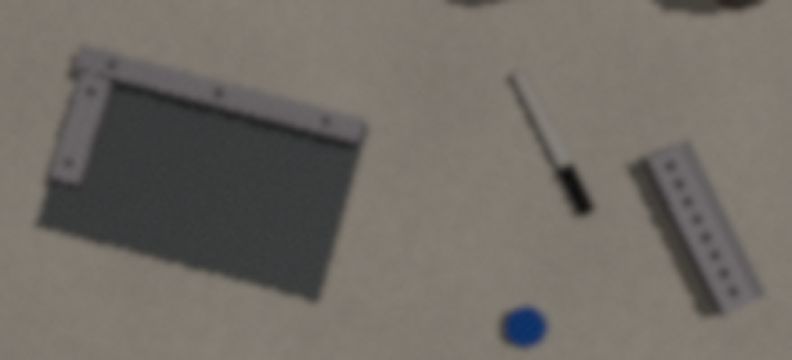

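The crop shows the bar with its wells in a diagonal row and the pen to its left. The bevel side isn't clear yet. The jig yaw is about -14°, and the bar's long axis is at about 23°. I'll move over the bar for a close look.

```bash
python3 -m crank '[{"gripper":85,"travel":[46,-16,0],"twist":[0,0,0]},{"gripper":85,"travel":[46,-16,0],"twist":[0,0,0]},{"gripper":85,"travel":[46,-16,0],"twist":[0,0,0]},{"gripper":85,"travel":[46,-16,0],"twist":[0,0,0]},{"gripper":85,"travel":[46,-16,0],"twist":[0,0,0]},{"gripper":85,"travel":[46,-16,0],"twist":[0,0,0]},{"gripper":85,"travel":[46,-16,0],"twist":[0,0,0]},{"gripper":85,"travel":[46,-16,0],"twist":[0,0,0]},{"gripper":85,"travel":[0,0,0],"twist":[0,0,0]},{"gripper":85,"travel":[0,0,0],"twist":[0,0,0]}]'
python3 - <<'E'
from h import *
o=bot.get_obs();c=bot.calibration('wrist');print(o['q'].round(1) if hasattr(o['q'],'round') else o['q'],c)
cv2.imwrite('pics/w1.png',cv2.cvtColor(bot.camera('wrist'),cv2.COLOR_RGB2BGR))
E
```

```text
time: 1.35
ee_pos: [0.5129, -0.2241, 0.2309]
tcp_rot: [-180.0, 0.0, 25.3]
wrist_force: [-0.1, 0.2, 0.3]
opening: 0.0852
grasp_force: 0.0
[-23.6   6.4  11.5  95.2  -0.  131.1] {'vfov': 64.61388713358649, 'cx': 254.83297252835018, 'cy': 189.1543827433791, 'camera_from_world': array([[ 4.28282500e-01, -9.03644897e-01, -1.31666141e-05,
        -4.22443641e-01],
       [-8.72743704e-01, -4.13640657e-01,  2.59267880e-01,
         3.21829071e-01],
       [-2.34291543e-01, -1.11028405e-01, -9.65805450e-01,
         4.72444763e-01],
       [ 0.00000000e+00,  0.00000000e+00,  0.00000000e+00,
         1.00000000e+00]])}
```

View pics/w1.png

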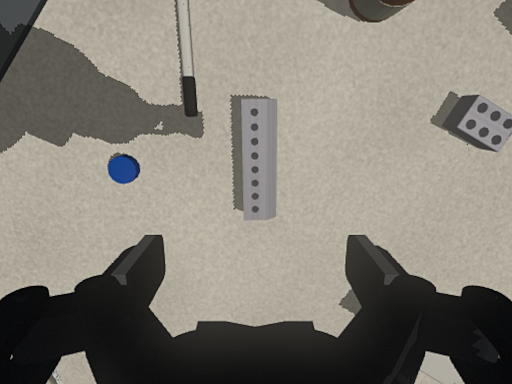

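The wrist view shows the bar upright at about (258,158), with the wells at u≈254. The bevel strip is on the right at u≈267–277, so the bevel faces roughly world (0.43,-0.90). I'll measure the pose from the wells, and the jig from the top view.

Run:
```python
from h import *
c=bot.calibration('wrist');im=cv2.imread('pics/w1.png');g=cv2.cvtColor(im,6)
m=np.zeros_like(g);m[100:218,244:266]=(g[100:218,244:266]<115)*255
n,l,s,ce=cv2.connectedComponentsWithStats(m)
pts=np.array([ray(c,ce[i],.03) for i in range(1,n) if s[i,4]>15]);print(len(pts),s[1:,4],ce[1:].round(1).tolist())
pts=pts[np.argsort(pts[:,0])];print(pts.round(4))
d=np.diff(pts[:,:2],axis=0);print(np.linalg.norm(d,axis=1).round(4))
v=pts[-1]-pts[0];a=np.degrees(np.arctan2(v[1],v[0]));print('long axis',a)
print('centre of wells',pts.mean(0)); b=np.radians(a-90);print('bar origin',pts.mean(0)[:2]+.006*np.array([np.cos(b),np.sin(b)]))
for r in(120,160,200): print(g[r,225:285].tolist())
ct=bot.calibration('top');t=cv2.imread('pics/top0.png');h=cv2.cvtColor(t,6)
m=(h<75).astype(np.uint8)*255;m[:150]=0;m[235:]=0;m[:,:135]=0;m[:,240:]=0
m=cv2.morphologyEx(m,cv2.MORPH_OPEN,np.ones((3,3)))
k=max(cv2.findContours(m,0,2)[0],key=cv2.contourArea);print('bed visible poly',cv2.approxPolyDP(k,3,True)[:,0].tolist(),cv2.contourArea(k))
```

```text
8 [46 44 46 44 41 39 39 37] [[253.8, 111.8], [254.1, 126.6], [254.0, 141.1], [254.1, 155.5], [254.3, 169.1], [254.6, 182.8], [254.6, 195.8], [254.8, 208.8]]
[[ 0.4672 -0.2463  0.03  ]
 [ 0.4816 -0.2393  0.03  ]
 [ 0.4959 -0.2325  0.03  ]
 [ 0.5104 -0.2253  0.03  ]
 [ 0.5245 -0.2183  0.03  ]
 [ 0.5392 -0.2113  0.03  ]
 [ 0.5536 -0.2046  0.03  ]
 [ 0.5678 -0.1976  0.03  ]]
[0.016  0.0158 0.0162 0.0157 0.0162 0.0159 0.0159]
long axis 25.809124531075668
centre of wells [ 0.51752285 -0.22190175  0.03      ]
bar origin [ 0.5201351  -0.22730325]
[171, 177, 180, 177, 174, 180, 126, 93, 99, 101, 100, 99, 97, 96, 94, 91, 114, 140, 147, 147, 148, 148, 148, 146, 145, 145, 147, 149, 149, 146, 146, 144, 144, 148, 150, 151, 148, 147, 151, 148, 148, 147, 140, 136, 135, 138, 138, 136, 133, 135, 139, 135, 162, 173, 173, 175, 174, 172, 168, 167]
[177, 177, 174, 171, 173, 178, 186, 177, 126, 97, 97, 96, 96, 98, 100, 101, 98, 126, 143, 145, 146, 147, 149, 146, 146, 145, 143, 149, 152, 151, 149, 147, 145, 144, 148, 149, 148, 149, 149, 149, 148, 144, 140, 137, 134, 137, 136, 134, 133, 136, 137, 149, 167, 174, 173, 175, 175, 173, 174, 177]
[175, 175, 181, 181, 178, 181, 178, 180, 126, 93, 100, 101, 101, 102, 101, 102, 100, 95, 133, 144, 143, 142, 144, 144, 144, 145, 140, 143, 146, 140, 141, 146, 142, 141, 145, 145, 145, 146, 147, 147, 144, 140, 139, 137, 133, 134, 135, 134, 132, 135, 134, 160, 177, 178, 177, 173, 170, 174, 177, 177]
bed visible poly [[160, 167], [151, 196], [143, 195], [142, 207], [217, 227], [229, 184]] 3188.0
```

Spacing (16 mm) and the bevel side both check out. Next I descend and grip low on the bar.

```bash
python3 -m crank '[{"gripper":85,"travel":[5,6,50],"twist":[0,0,-0.009]},{"gripper":85,"travel":[0,0,50],"twist":[0,0,0]},{"gripper":85,"travel":[0,0,50],"twist":[0,0,0]},{"gripper":85,"travel":[0,0,45],"twist":[0,0,0]},{"gripper":85,"travel":[0,0,33],"twist":[0,0,0]},{"gripper":85,"travel":[0,0,0],"twist":[0,0,0]},{"gripper":30,"travel":[0,0,0],"twist":[0,0,0]},{"gripper":30,"travel":[0,0,0],"twist":[0,0,0]},{"gripper":30,"travel":[0,0,0],"twist":[0,0,0]},{"gripper":30,"travel":[0,0,0],"twist":[0,0,0]},{"gripper":30,"travel":[0,0,0],"twist":[0,0,0]},{"gripper":30,"travel":[0,0,0],"twist":[0,0,0]}]' 60
```

```text
time: 2.9
ee_pos: [0.521, -0.2277, 0.0053]
tcp_rot: [179.9, -0.1, 25.8]
wrist_force: [-2.2, 2.4, 8.9]
opening: 0.0383
grasp_force: 61.9
```

```bash
python3 -m crank '[{"gripper":30,"travel":[0,0,-15],"twist":[0,0,0]},{"gripper":30,"travel":[0,0,-50],"twist":[0,0,0]},{"gripper":30,"travel":[0,0,-50],"twist":[0,0,0]},{"gripper":30,"travel":[0,0,-45],"twist":[0,0,0]},{"gripper":30,"travel":[19.5,-40.5,0],"twist":[0,0,0]},{"gripper":30,"travel":[19.5,-40.5,0],"twist":[0,0,0]},{"gripper":30,"travel":[19.5,-40.5,0],"twist":[0,0,0]},{"gripper":30,"travel":[19.5,-40.5,0],"twist":[0,0,0]},{"gripper":30,"travel":[19.5,-40.5,0],"twist":[0,0,0]},{"gripper":30,"travel":[19.5,-40.5,0],"twist":[0,0,0]},{"gripper":30,"travel":[19.5,-40.5,0],"twist":[0,0,0]},{"gripper":30,"travel":[19.5,-40.5,0],"twist":[0,0,0]}]'
python3 -m crank '[{"gripper":30,"travel":[0,0,0],"twist":[0,0,-0.18]},{"gripper":30,"travel":[0,0,0],"twist":[0,0,-0.18]},{"gripper":30,"travel":[0,0,0],"twist":[0,0,-0.18]},{"gripper":30,"travel":[0,0,0],"twist":[0,0,-0.18]},{"gripper":30,"travel":[0,0,0],"twist":[0,0,-0.18]},{"gripper":30,"travel":[0,0,0],"twist":[0,0,-0.18]},{"gripper":30,"travel":[0,0,0],"twist":[0,0,-0.18]},{"gripper":30,"travel":[0,0,0],"twist":[0,0,-0.18]},{"gripper":30,"travel":[0,0,0],"twist":[0,0,-0.18]},{"gripper":30,"travel":[0,0,0],"twist":[0,0,-0.18]},{"gripper":30,"travel":[0,0,0],"twist":[0,0,-0.18]},{"gripper":30,"travel":[0,0,0],"twist":[0,0,-0.18]}]'
```

```text
time: 4.4
ee_pos: [0.5192, 0.1336, 0.1642]
tcp_rot: [180.0, -0.0, 25.8]
wrist_force: [1.8, -0.1, -4.0]
opening: 0.0386
grasp_force: 62.4
time: 5.9
ee_pos: [0.5193, 0.1321, 0.164]
tcp_rot: [180.0, 0.0, 149.9]
wrist_force: [-0.2, 0.2, -4.2]
opening: 0.0383
grasp_force: 62.5
```

```bash
python3 -m crank '[{"gripper":30,"travel":[0,0,0],"twist":[0,0,-0.18]},{"gripper":30,"travel":[0,0,0],"twist":[0,0,-0.18]},{"gripper":30,"travel":[0,0,0],"twist":[0,0,-0.18]},{"gripper":30,"travel":[0,0,0],"twist":[0,0,-0.18]},{"gripper":30,"travel":[0,0,0],"twist":[0,0,-0.18]},{"gripper":30,"travel":[0,0,0],"twist":[0,0,-0.18]},{"gripper":30,"travel":[0,0,0],"twist":[0,0,-0.18]},{"gripper":30,"travel":[0,0,0],"twist":[0,0,-0.18]},{"gripper":30,"travel":[0,0,0],"twist":[0,0,-0.18]},{"gripper":30,"travel":[0,0,0],"twist":[0,0,-0.18]},{"gripper":30,"travel":[0,0,0],"twist":[0,0,0]},{"gripper":30,"travel":[0,0,0],"twist":[0,0,0]}]'
python3 - <<'E'
from h import *
o=bot.get_obs();c=bot.calibration('wrist');np.savez('w2',**c);print(np.round(o['q'],1))
cv2.imwrite('pics/w2.png',cv2.cvtColor(bot.camera('wrist'),cv2.COLOR_RGB2BGR))
E
```

```text
time: 7.4
ee_pos: [0.5194, 0.1322, 0.1636]
tcp_rot: [-180.0, 0.0, -107.5]
wrist_force: [-0.7, 0.2, -4.5]
opening: 0.0388
grasp_force: 62.5
[ 14.3   2.2  -0.4  87.5  -0.  -58.2]
```

View pics/w2.png

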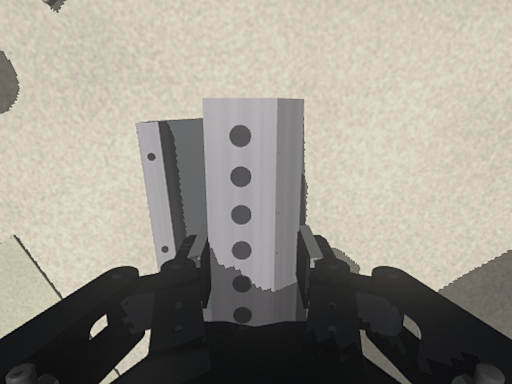

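The bar is held level, with the bevel to the right (the jig's -x side) and part of the fence visible at the left (137–180, 122–268). I'll refine the jig pose with line fits in the first top picture and this one.

Run:
```python
from h import *
ct=bot.calibration('top');h=cv2.GaussianBlur(cv2.cvtColor(cv2.imread('pics/top0.png'),6),(3,3),0).astype(float)
def edge(p,q,z,sgn,half=5):  # strongest gradient along normal at samples between p,q
    p,q=np.array(p,float),np.array(q,float);t=(q-p)/np.linalg.norm(q-p);n=np.array([-t[1],t[0]]);P=[]
    s=np.arange(-half,half+.01,.25)
    for k in np.linspace(.1,.9,40):
        c=p+k*(q-p)+s[:,None]*n
        v=cv2.remap(h.astype(np.float32),c[:,0].astype(np.float32)[None],c[:,1].astype(np.float32)[None],1)[0]
        g=sgn*np.gradient(v);i=g.argmax();P.append(c[i])
    vx,vy,x0,y0=cv2.fitLine(np.array(P,np.float32),cv2.DIST_HUBER,0,.01,.01).ravel()
    a,b=[ray(ct,(x0+vx*e,y0+vy*e),z)[:2] for e in(-20,20)];d=(b-a)/np.linalg.norm(b-a)
    return a,d,np.degrees(np.arctan2(d[1],d[0]))%180
N=edge((142,207),(217,227),.01,-1);F=edge((152,158),(231,180),.038,1);Rr=edge((218,227),(229,190),.01,-1)
Fi=edge((160,166),(229,184),.038,-1,4)
for n,e in zip(('near bed','fence outer','right bed','fence inner'),(N,F,Rr,Fi)): print(n,e)
yaw=np.radians(N[2]-90);X=np.array([np.cos(yaw),np.sin(yaw)]);Y=np.array([-X[1],X[0]])
print('yaw',np.degrees(yaw)); xs=[N[0]@X+.075,F[0]@X-.075,Fi[0]@X-.055];ys=Rr[0]@Y+.12
print(xs,ys,'jig',X*np.mean(xs[:2])+Y*ys)
```

```text
near bed (array([0.51298217, 0.25306796]), array([-0.2599263 , -0.96562846]), np.float64(74.93431110131132))
fence outer (array([0.6538942 , 0.22194189]), array([-0.27840554, -0.96046361]), np.float64(73.83493443934651))
right bed (array([0.46370353, 0.10535396]), array([ 0.81215634, -0.58343987]), np.float64(144.3071494777153))
fence inner (array([0.62225908, 0.21487404]), array([-0.25012333, -0.96821399]), np.float64(75.51518987449472))
yaw -15.065688898688679
[np.float64(0.5045711648048458), np.float64(0.4987303127699653), np.float64(0.4900196620486113)] 0.34226152809773397 jig [0.573371   0.20010525]
```

```bash
python3 -m crank '[{"gripper":30,"travel":[0,0,0],"twist":[0,0,-0.042]},{"gripper":30,"travel":[-31,-17.5,0],"twist":[0,0,0]},{"gripper":30,"travel":[-31,-17.5,0],"twist":[0,0,0]},{"gripper":30,"travel":[0,0,50],"twist":[0,0,0]},{"gripper":30,"travel":[0,0,50],"twist":[0,0,0]},{"gripper":30,"travel":[0,0,28],"twist":[0,0,0]},{"gripper":30,"travel":[0,0,0],"twist":[0,0,0]},{"gripper":30,"travel":[0,0,0],"twist":[0,0,0]}]'
python3 - <<'E'
from h import *
o=bot.get_obs();c=bot.calibration('wrist');np.savez('w3',**c)
a=bot.camera('wrist');b=bot.camera('scene')[190:300,220:360]
cv2.imwrite('pics/w3.png',cv2.cvtColor(np.hstack([a,cv2.resize(b,(280,384))]),cv2.COLOR_RGB2BGR))
E
```

```text
time: 8.45
ee_pos: [0.5699, 0.1833, 0.037]
tcp_rot: [-179.9, 0.1, -104.9]
wrist_force: [0.4, -0.4, -3.8]
opening: 0.0386
grasp_force: 62.6
```

View pics/w3.png

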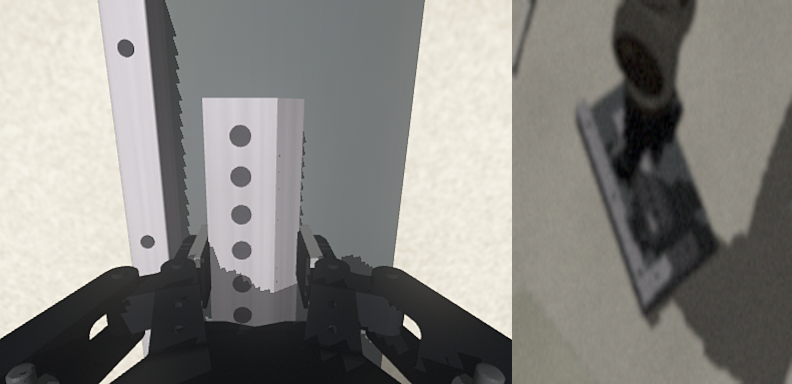

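The bar is over the bed. The fence top shows between its outer edge (100,0)–(135,275) and inner edge (153,0)–(160,270), and the near bed edge runs (424,0)–(395,265). I'll check the jig pose with these.

Run:
```python
from h import *
c=dict(np.load('w3.npz'));g=cv2.GaussianBlur(cv2.cvtColor(cv2.imread('pics/w3.png')[:,:512],6),(3,3),0).astype(float)
def line(p,q,z):
    P=[]
    for v in range(10,225,5):
        u=p+(q-p)*v/270; s=np.arange(int(u)-7,int(u)+8); d=np.abs(np.gradient(g[v,s])); P.append((s[d.argmax()],v))
    vx,vy,x0,y0=cv2.fitLine(np.array(P,np.float32),cv2.DIST_HUBER,0,.01,.01).ravel()
    return [ray(c,(x0+vx*e,y0+vy*e),z)[:2] for e in(-90,90)]
def rep(n,ab):
    a,b=ab;d=a-b;yaw=np.degrees(np.arctan2(d[1],d[0]))+90;print(n,a,b,'jig yaw',yaw if yaw>-90 else yaw+180, 'X',[(p@np.array([np.cos(np.radians(-15)),np.sin(np.radians(-15))])).round(4) for p in ab])
rep('outer',line(100,135,.038));rep('inner',line(153,161,.038));rep('bed',line(424,395,.01))
rep('bar top +x edge (z .059)',[ray(c,(203,100),.059)[:2],ray(c,(206,232),.059)[:2]])
o=bot.get_obs();print(o['ee_pos'][:2]@np.array([np.cos(np.radians(-15)),np.sin(np.radians(-15))]))
```

```text
outer [0.60967288 0.0792861 ] [0.62988352 0.15851984] jig yaw -14.309645667382185 X [np.float64(0.5684), np.float64(0.5674)]
inner [0.58883159 0.07602582] [0.60836239 0.15266674] jig yaw -14.296682765080476 X [np.float64(0.5491), np.float64(0.5481)]
bed [0.48491426 0.19141516] [0.46181698 0.10084035] jig yaw 165.69403010666224 X [np.float64(0.4188), np.float64(0.42)]
bar top +x edge (z .059) [0.57159732 0.11207285] [0.58657035 0.16388009] jig yaw -16.120045061073057 X [np.float64(0.5231), np.float64(0.5242)]
0.5033880742413402
```

Jig yaw is -14.3°, which three lines agree on, and the fence gap is about 25 mm. I shift 7 mm away from the fence for finger room, trim the yaw and lower.

```bash
python3 -m crank '[{"gripper":30,"travel":[0,7,5],"twist":[0,0,-0.011]},{"gripper":30,"travel":[0,0,8],"twist":[0,0,0]},{"gripper":30,"travel":[0,0,6],"twist":[0,0,0]},{"gripper":30,"travel":[0,0,2],"twist":[0,0,0]},{"gripper":30,"travel":[0,0,0],"twist":[0,0,0]},{"gripper":30,"travel":[0,0,0],"twist":[0,0,0]}]'
```

```text
time: 9.3
ee_pos: [0.5625, 0.185, 0.0153]
tcp_rot: [-180.0, 0.0, -104.2]
wrist_force: [-4.1, -0.9, 7.3]
opening: 0.0385
grasp_force: 64.3
```

It's seated on the bed. Now I slide it along +y towards the stop, still gripped.

```bash
python3 -m crank '[{"gripper":30,"travel":[-4,0,0],"twist":[0,0,0]},{"gripper":30,"travel":[-4,0,0],"twist":[0,0,0]},{"gripper":30,"travel":[-2,0,0],"twist":[0,0,0]},{"gripper":30,"travel":[0,0,0],"twist":[0,0,0]}]';python3 -m crank '[{"gripper":30,"travel":[-2,0,0],"twist":[0,0,0]},{"gripper":30,"travel":[0,0,0],"twist":[0,0,0]}]';python3 -m crank '[{"gripper":30,"travel":[-2,0,0],"twist":[0,0,0]},{"gripper":30,"travel":[0,0,0],"twist":[0,0,0]}]'
```

```text
time: 9.8
ee_pos: [0.5657, 0.1946, 0.0154]
tcp_rot: [-179.9, 0.0, -104.3]
wrist_force: [-0.7, -0.9, 4.6]
opening: 0.0386
grasp_force: 64.3
time: 10.05
ee_pos: [0.5661, 0.1964, 0.0154]
tcp_rot: [-179.9, 0.0, -104.3]
wrist_force: [-0.9, -3.2, 6.0]
opening: 0.0385
grasp_force: 64.4
time: 10.3
ee_pos: [0.5666, 0.1983, 0.0154]
tcp_rot: [-179.9, 0.0, -104.3]
wrist_force: [-1.5, -2.0, 5.2]
opening: 0.0385
grasp_force: 64.4
```

```bash
python3 -m crank '[{"gripper":30,"travel":[-2,0,0],"twist":[0,0,0]},{"gripper":30,"travel":[-1,0,0],"twist":[0,0,0]},{"gripper":30,"travel":[0,0,0],"twist":[0,0,0]}]';python3 -m crank '[{"gripper":30,"travel":[-2,0,0],"twist":[0,0,0]},{"gripper":30,"travel":[-1,0,0],"twist":[0,0,0]},{"gripper":30,"travel":[0,0,0],"twist":[0,0,0]}]'; python3 -m crank '[{"gripper":30,"travel":[-2,0,0],"twist":[0,0,0]},{"gripper":30,"travel":[-1,0,0],"twist":[0,0,0]},{"gripper":30,"travel":[0,0,0],"twist":[0,0,0]}]'
```

```text
time: 10.68
ee_pos: [0.5674, 0.2012, 0.0154]
tcp_rot: [-179.9, 0.0, -104.3]
wrist_force: [-0.9, -3.4, 5.5]
opening: 0.0386
grasp_force: 64.4
time: 11.05
ee_pos: [0.5678, 0.2029, 0.0154]
tcp_rot: [-179.9, -0.1, -104.3]
wrist_force: [-2.7, -8.9, 7.0]
opening: 0.0386
grasp_force: 64.6
time: 11.42
ee_pos: [0.5678, 0.2029, 0.0154]
tcp_rot: [-179.9, -0.4, -104.4]
wrist_force: [-7.2, -24.9, 13.6]
opening: 0.0386
grasp_force: 65.2
```

The bar is against the stop (TCP halted, force rising). I relax, open slightly, raise and look.

```bash
python3 -m crank '[{"gripper":30,"travel":[3,0,0],"twist":[0,0,0]},{"gripper":30,"travel":[0,0,0],"twist":[0,0,0]},{"gripper":52,"travel":[0,0,0],"twist":[0,0,0]},{"gripper":52,"travel":[0,0,0],"twist":[0,0,0]},{"gripper":52,"travel":[0,0,0],"twist":[0,0,0]},{"gripper":52,"travel":[0,0,-10],"twist":[0,0,0]},{"gripper":52,"travel":[0,0,-30],"twist":[0,0,0]},{"gripper":52,"travel":[0,0,-50],"twist":[0,0,0]},{"gripper":52,"travel":[-40,0,-30],"twist":[0,0,0]},{"gripper":10,"travel":[-40,0,0],"twist":[0,0,0]},{"gripper":0,"travel":[0,0,0],"twist":[0,0,0]},{"gripper":0,"travel":[0,0,0],"twist":[0,0,0]}]'
python3 - <<'E'
from h import *
o=bot.get_obs();c=bot.calibration('wrist');np.savez('w4',**c);print(np.round(o['q'],1))
cv2.imwrite('pics/w4.png',cv2.cvtColor(bot.camera('wrist'),cv2.COLOR_RGB2BGR))
E
```

```text
time: 12.92
ee_pos: [0.5868, 0.2816, 0.1343]
tcp_rot: [180.0, -0.0, -104.2]
wrist_force: [-0.4, -0.0, -0.4]
opening: -0.0
grasp_force: 0.0
[ 25.6  18.2  14.7  86.5  -0.  -50.1]
```

View pics/w4.png

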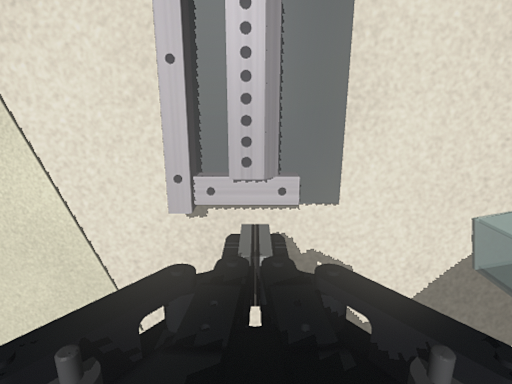

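The bar lies along the fence and against the stop, with its bevel to the right. The stop block is at v≈178–208, and the bed corner is near (338,204). I'll compute the jig frame, the bar offset, and the targets for the tilted push.

Run:
```python
from h import *
c=dict(np.load('w4.npz'));th=np.radians(-14.3);X=np.array([np.cos(th),np.sin(th)]);Y=np.array([-X[1],X[0]])
f=lambda n,uv,z:print(n,(lambda p:(round(p@X*1e3,1),round(p@Y*1e3,1)))(ray(c,uv,z)[:2]))
f('bed corner (-75,120)',(339,204),.01)
f('fence outer +y corner (75,120)',(169,213),.038)
f('fence inner +y (55,120)',(191,212),.038)
f('fence inner far',(186,0),.038)
f('stop corner -x,+y (-35,115)',(299,206),.03)
f('stop corner -x,-y (-35,90)',(299,178),.03)
f('bar +x top edge lo',(229,178),.04);f('bar +x top edge hi',(226,5),.04)
f('bar last well (6,56)',(246.5,162),.04);f('bar well1',(245.5,3.5),.04)
p=bot.get_obs()['ee_pos'];print('tcp',p[:2]@X,p[:2]@Y,p[2])
```

```text
bed corner (-75,120) (np.float64(422.1), np.float64(437.9))
fence outer +y corner (75,120) (np.float64(570.8), np.float64(437.0))
fence inner +y (55,120) (np.float64(552.5), np.float64(436.1))
fence inner far (np.float64(547.7), np.float64(280.0))
stop corner -x,+y (-35,115) (np.float64(461.8), np.float64(433.3))
stop corner -x,-y (-35,90) (np.float64(462.8), np.float64(408.8))
bar +x top edge lo (np.float64(520.2), np.float64(406.6))
bar +x top edge hi (np.float64(519.7), np.float64(283.7))
bar last well (6,56) (np.float64(506.1), np.float64(393.7))
bar well1 (np.float64(506.2), np.float64(282.7))
tcp 0.4991757079884164 0.41749188515753405 0.13437391376137606
```

Numbers agree: the jig is at (496.5, 318) mm in its own axes, the bar is at its home y, and the gap to the fence is about 31 mm. Next I move to the bevel side and tilt the tool 45°.

```bash
python3 -m crank '[{"gripper":0,"travel":[40,22,0],"twist":[0,0,0]},{"gripper":0,"travel":[39.5,22,0],"twist":[0,0,0]},{"gripper":0,"travel":[0,0,0],"twist":[0.157,0,0]},{"gripper":0,"travel":[0,0,0],"twist":[0.157,0,0]},{"gripper":0,"travel":[0,0,0],"twist":[0.157,0,0]},{"gripper":0,"travel":[0,0,0],"twist":[0.157,0,0]},{"gripper":0,"travel":[0,0,0],"twist":[0.157,0,0]},{"gripper":0,"travel":[0,0,0],"twist":[0,0,0]},{"gripper":0,"travel":[0,0,0],"twist":[0,0,0]}]'
cat >> h.py <<'E'
from scipy.spatial.transform import Rotation as Ro
def st():
    th=np.radians(-14.3);X=np.array([np.cos(th),np.sin(th)]);Y=np.array([-X[1],X[0]]);o=bot.get_obs();p=np.array(o['ee_pos'])*1e3;f=np.array(o['wrist_force'])
    R=Ro.from_euler('xyz',o['tcp_rot'],degrees=True).as_matrix()
    J=np.array([[*X,0],[*Y,0],[0,0,1]])
    print('t',o['time'],'jig tcp',(p[:2]@X-496.5).round(1),(p[:2]@Y-318).round(1),p[2].round(1),'F jig',(J@f).round(1),'tool axes in jig\n',(J@R).round(3),np.round(o['q'],1))
E
python3 -c "from h import *;st()"
```

```text
time: 14.1
ee_pos: [0.5254, 0.2157, 0.1357]
tcp_rot: [-135.1, 0.1, -104.3]
wrist_force: [-0.0, 0.5, 0.8]
opening: 0.0004
grasp_force: 0.0
t 14.1 jig tcp -40.7 20.8 135.7 F jig [-0.2  0.5  0.8] tool axes in jig
 [[ 0.001 -0.708  0.706]
 [-1.     0.001  0.002]
 [-0.002 -0.706 -0.708]] [ 38.7 -23.  -36.4  45.5 -34.3 -46.7]
```

```bash
python3 -m crank '[{"gripper":0,"travel":[0.8,25.2,36.7],"twist":[0,0,0]},{"gripper":0,"travel":[0,25.2,36.7],"twist":[0,0,0]},{"gripper":0,"travel":[0,0,12],"twist":[0,0,0]},{"gripper":0,"travel":[0,0,4],"twist":[0,0,0]},{"gripper":0,"travel":[0,0,0],"twist":[0,0,0]}]'
python3 - <<'E'
from h import *
st()
cv2.imwrite('pics/w5.png',cv2.cvtColor(bot.camera('wrist'),cv2.COLOR_RGB2BGR))
E
```

```text
time: 14.72
ee_pos: [0.5526, 0.2085, 0.0376]
tcp_rot: [-134.9, 0.1, -104.3]
wrist_force: [-0.4, 0.1, -0.3]
opening: 0.0
grasp_force: 0.0
t 14.725 jig tcp -12.5 20.5 37.6 F jig [-0.4  0.  -0.3] tool axes in jig
 [[ 0.    -0.706  0.708]
 [-1.     0.001  0.002]
 [-0.002 -0.708 -0.706]] [ 35.8 -16.1 -43.1  30.2 -32.8 -49.7]
```

View pics/w5.png

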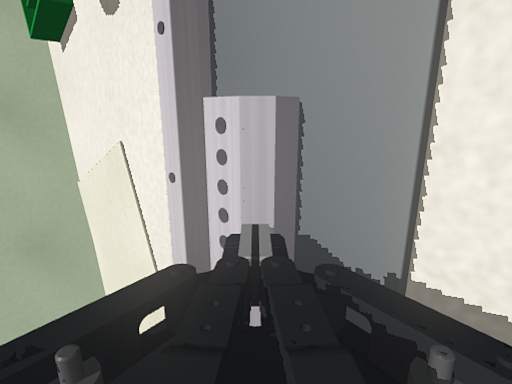

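The shut fingertips sit centred on the bevel band (u 240–275). Now I push in jig +X to slide the bar to the fence.

```bash
python3 -m crank '[{"gripper":0,"travel":[0,-1.5,4],"twist":[0,0,0]},{"gripper":0,"travel":[0,-3,3],"twist":[0,0,0]},{"gripper":0,"travel":[0,-3,3],"twist":[0,0,0]},{"gripper":0,"travel":[0,-3,3],"twist":[0,0,0]},{"gripper":0,"travel":[0,-3,3],"twist":[0,0,0]},{"gripper":0,"travel":[0,0,0],"twist":[0,0,0]}]'; python3 -c "from h import *;st()"
```

```text
time: 15.52
ee_pos: [0.5722, 0.2033, 0.0348]
tcp_rot: [-134.9, 0.1, -104.2]
wrist_force: [-0.4, 1.6, 2.7]
opening: 0.0
grasp_force: 1.5
t 15.525 jig tcp 7.8 20.3 34.8 F jig [-0.8  1.5  2.7] tool axes in jig
 [[ 0.001 -0.706  0.708]
 [-1.     0.     0.002]
 [-0.001 -0.708 -0.706]] [ 33.9 -14.  -42.   28.2 -31.7 -51.8]
```

```bash
python3 -m crank '[{"gripper":0,"travel":[0,-3,3],"twist":[0,0,0]},{"gripper":0,"travel":[0,-3,3],"twist":[0,0,0]},{"gripper":0,"travel":[0,-2,2],"twist":[0,0,0]},{"gripper":0,"travel":[0,0,0],"twist":[0,0,0]}]'; python3 -c "from h import *;st()";python3 -m crank '[{"gripper":0,"travel":[0,-1,1],"twist":[0,0,0]},{"gripper":0,"travel":[0,-1,1],"twist":[0,0,0]},{"gripper":0,"travel":[0,0,0],"twist":[0,0,0]}]'; python3 -c "from h import *;st()"
```

```text
time: 16.02
ee_pos: [0.583, 0.2005, 0.0346]
tcp_rot: [-135.0, 0.1, -104.2]
wrist_force: [-0.3, 0.1, 4.5]
opening: -0.0002
grasp_force: 1.8
t 16.025 jig tcp 18.9 20.3 34.6 F jig [-0.3  0.   4.5] tool axes in jig
 [[ 0.001 -0.707  0.708]
 [-1.     0.     0.001]
 [-0.001 -0.708 -0.707]] [ 32.8 -13.  -41.3  27.4 -31.2 -52.8]
time: 16.4
ee_pos: [0.5855, 0.1999, 0.0346]
tcp_rot: [-135.0, 0.1, -104.2]
wrist_force: [-4.4, 1.2, 6.4]
opening: 0.0
grasp_force: 4.2
t 16.4 jig tcp 21.5 20.3 34.6 F jig [-4.6  0.   6.4] tool axes in jig
 [[ 0.001 -0.707  0.708]
 [-1.    -0.     0.002]
 [-0.001 -0.708 -0.707]] [ 32.6 -12.7 -41.1  27.2 -31.  -53. ]
```

```bash
python3 -m crank '[{"gripper":0,"travel":[0,-1,1],"twist":[0,0,0]},{"gripper":0,"travel":[0,-1,1],"twist":[0,0,0]},{"gripper":0,"travel":[0,0,0],"twist":[0,0,0]}]'; python3 -c "from h import *;st()";python3 -m crank '[{"gripper":0,"travel":[0,0,-10],"twist":[0,0,0]},{"gripper":0,"travel":[0,0,-40],"twist":[0,0,0]},{"gripper":0,"travel":[0,0,-40],"twist":[0,0,0]},{"gripper":0,"travel":[0,0,0],"twist":[0,0,0]},{"gripper":0,"travel":[0,0,0],"twist":[0,0,0]}]'
python3 - <<'E'
from h import *
st();c=bot.calibration('wrist');np.savez('w6',**c)
a=bot.camera('wrist');cv2.imwrite('pics/w6.png',cv2.cvtColor(a,cv2.COLOR_RGB2BGR))
E
```

```text
time: 16.77
ee_pos: [0.5859, 0.1999, 0.0345]
tcp_rot: [-135.1, -0.1, -104.0]
wrist_force: [-57.5, 2.6, 37.1]
opening: -0.0
grasp_force: 33.4
t 16.775 jig tcp 21.9 20.4 34.5 F jig [-56.4 -11.7  37.1] tool axes in jig
 [[ 0.004 -0.709  0.706]
 [-1.    -0.004  0.002]
 [ 0.002 -0.706 -0.709]] [ 32.5 -12.6 -40.9  27.3 -30.9 -53.2]
time: 17.4
ee_pos: [0.5262, 0.2143, 0.0965]
tcp_rot: [-135.1, -0.0, -104.2]
wrist_force: [-0.4, -0.5, -0.7]
opening: -0.0005
grasp_force: 0.0
t 17.4 jig tcp -39.5 19.7 96.5 F jig [-0.3 -0.6 -0.7] tool axes in jig
 [[ 0.001 -0.708  0.706]
 [-1.    -0.001  0.001]
 [ 0.    -0.706 -0.708]] [ 38.6 -21.7 -40.   40.6 -34.2 -47. ]
```

View pics/w6.png

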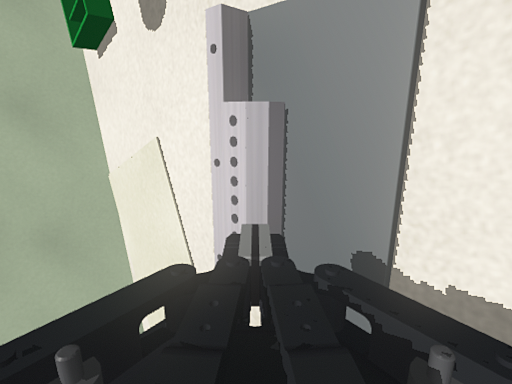

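The bar is flat against the fence; stiffness is about 25 N/mm, so I'll take finer steps from here. Next is a light push on the bar's -y end to make sure it's against the stop.

```bash
python3 -m crank '[{"gripper":0,"travel":[47.5,0,0],"twist":[0,0,0]},{"gripper":0,"travel":[47.5,0,0],"twist":[0,0,0]},{"gripper":0,"travel":[0,0,35],"twist":[0,0,0]},{"gripper":0,"travel":[0,0,35],"twist":[0,0,0]},{"gripper":0,"travel":[0,0,35],"twist":[0,0,0]},{"gripper":0,"travel":[0,0,0],"twist":[0,0,0]},{"gripper":0,"travel":[-8,0,0],"twist":[0,0,0]},{"gripper":0,"travel":[-2,0,0],"twist":[0,0,0]},{"gripper":0,"travel":[0,0,0],"twist":[0,0,0]}]'; python3 -c "from h import *;st()"; python3 -m crank '[{"gripper":0,"travel":[-1,0,0],"twist":[0,0,0]},{"gripper":0,"travel":[-1,0,0],"twist":[0,0,0]},{"gripper":0,"travel":[0,0,0],"twist":[0,0,0]}]'; python3 -c "from h import *;st()"
```

```text
time: 18.58
ee_pos: [0.5775, 0.1145, 0.024]
tcp_rot: [-135.0, 0.0, -104.2]
wrist_force: [-0.7, -0.2, -1.0]
opening: -0.0003
grasp_force: 0.0
t 18.575 jig tcp 34.8 -64.4 24.0 F jig [-0.6 -0.4 -1. ] tool axes in jig
 [[ 0.002 -0.707  0.708]
 [-1.    -0.001  0.002]
 [-0.001 -0.708 -0.707]] [ 23.2 -20.6 -49.   23.1 -25.4 -61.6]
time: 18.95
ee_pos: [0.5778, 0.1158, 0.0231]
tcp_rot: [-135.0, 0.0, -104.2]
wrist_force: [-0.0, -0.1, -0.3]
opening: 0.0001
grasp_force: 0.0
t 18.95 jig tcp 34.8 -63.1 23.1 F jig [ 0.  -0.1 -0.3] tool axes in jig
 [[ 0.001 -0.707  0.707]
 [-1.    -0.001  0.001]
 [-0.    -0.707 -0.707]] [ 23.4 -20.3 -48.9  23.1 -25.6 -61.4]
```

```bash
python3 -m crank '[{"gripper":0,"travel":[-1,0,0],"twist":[0,0,0]},{"gripper":0,"travel":[-0.5,0,0],"twist":[0,0,0]},{"gripper":0,"travel":[0,0,0],"twist":[0,0,0]}]'; python3 -c "from h import *;st()"; python3 -m crank '[{"gripper":0,"travel":[-0.5,0,0],"twist":[0,0,0]},{"gripper":0,"travel":[-0.5,0,0],"twist":[0,0,0]},{"gripper":0,"travel":[0,0,0],"twist":[0,0,0]}]'; python3 -c "from h import *;st()"
```

```text
time: 19.32
ee_pos: [0.5782, 0.1172, 0.023]
tcp_rot: [-135.0, -0.0, -104.2]
wrist_force: [1.2, -0.3, -0.7]
opening: -0.0001
grasp_force: 0.0
t 19.325 jig tcp 34.8 -61.6 23.0 F jig [ 1.2  0.  -0.7] tool axes in jig
 [[ 0.001 -0.707  0.707]
 [-1.    -0.001  0.001]
 [ 0.    -0.707 -0.707]] [ 23.5 -20.1 -48.7  23.1 -25.7 -61.3]
time: 19.7
ee_pos: [0.5783, 0.1174, 0.0229]
tcp_rot: [-135.0, -0.1, -104.3]
wrist_force: [-4.1, -4.1, 2.7]
opening: -0.0001
grasp_force: 2.6
t 19.7 jig tcp 34.9 -61.4 22.9 F jig [-3.  -5.   2.7] tool axes in jig
 [[-0.    -0.707  0.707]
 [-1.    -0.001 -0.001]
 [ 0.001 -0.707 -0.707]] [ 23.6 -20.  -48.6  23.2 -25.8 -61.2]
```

```bash
python3 -m crank '[{"gripper":0,"travel":[-0.5,0,0],"twist":[0,0,0]},{"gripper":0,"travel":[0,0,0],"twist":[0,0,0]}]'; python3 -m crank '[{"gripper":0,"travel":[-0.5,0,0],"twist":[0,0,0]},{"gripper":0,"travel":[0,0,0],"twist":[0,0,0]}]'; python3 -c "from h import *;st()"
```

```text
time: 19.95
ee_pos: [0.5783, 0.1174, 0.0229]
tcp_rot: [-135.0, -0.1, -104.4]
wrist_force: [-6.1, -7.7, 4.5]
opening: -0.0003
grasp_force: 4.0
time: 20.2
ee_pos: [0.5783, 0.1174, 0.0229]
tcp_rot: [-135.0, -0.2, -104.4]
wrist_force: [-7.3, -9.6, 5.8]
opening: 0.0004
grasp_force: 5.5
t 20.2 jig tcp 34.9 -61.4 22.9 F jig [ -4.7 -11.2   5.8] tool axes in jig
 [[-0.002 -0.707  0.707]
 [-1.    -0.001 -0.003]
 [ 0.003 -0.707 -0.707]] [ 23.7 -19.9 -48.6  23.2 -26.  -61.1]
```

The bar doesn't move at 11 N, so it is home against the stop. I back off and return to the bevel centre.

```bash
python3 -m crank '[{"gripper":0,"travel":[11,0,0],"twist":[0,0,0]},{"gripper":0,"travel":[0,0,-30],"twist":[0,0,0]},{"gripper":0,"travel":[0,0,-30],"twist":[0,0,0]},{"gripper":0,"travel":[-45,0,0],"twist":[0,0,0]},{"gripper":0,"travel":[-45,0,0],"twist":[0,0,0]},{"gripper":0,"travel":[0,0.8,15],"twist":[0,0,0]},{"gripper":0,"travel":[0,0.8,15],"twist":[0,0,0]},{"gripper":0,"travel":[0,0,0],"twist":[0,0,0]},{"gripper":0,"travel":[0,0,0],"twist":[0,0,0]}]'
python3 - <<'E'
from h import *
st();c=bot.calibration('wrist');np.savez('w7',**c)
cv2.imwrite('pics/w7.png',cv2.cvtColor(bot.camera('wrist'),cv2.COLOR_RGB2BGR))
E
```

```text
time: 21.32
ee_pos: [0.5764, 0.201, 0.0435]
tcp_rot: [-135.0, 0.0, -104.3]
wrist_force: [0.3, 0.2, -0.1]
opening: -0.0001
grasp_force: 0.0
t 21.325 jig tcp 12.4 19.1 43.5 F jig [ 0.3  0.2 -0.1] tool axes in jig
 [[ 0.001 -0.707  0.707]
 [-1.    -0.     0.001]
 [-0.    -0.707 -0.707]] [ 33.3 -14.3 -41.2  29.1 -31.4 -52.3]
```

View pics/w7.png

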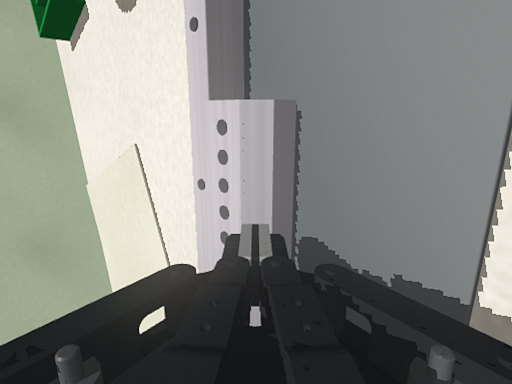

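The bar is flush with the fence and the tip is aimed at the bevel centre. Now the diagonal push along tool z, in fine steps.

```bash
python3 -m crank '[{"gripper":0,"travel":[-0.9,0,6],"twist":[0,0,0]},{"gripper":0,"travel":[0,0,4.5],"twist":[0,0,0]},{"gripper":0,"travel":[0,0,1],"twist":[0,0,0]},{"gripper":0,"travel":[0,0,0],"twist":[0,0,0]},{"gripper":0,"travel":[0,0,0],"twist":[0,0,0]}]'; python3 -c "from h import *;st()"; python3 -m crank '[{"gripper":0,"travel":[0,0,0.7],"twist":[0,0,0]},{"gripper":0,"travel":[0,0,0],"twist":[0,0,0]},{"gripper":0,"travel":[0,0,0],"twist":[0,0,0]}]'; python3 -c "from h import *;st()"
```

```text
time: 22.0
ee_pos: [0.5846, 0.2, 0.0351]
tcp_rot: [-135.0, 0.0, -104.2]
wrist_force: [-0.4, -0.5, -0.3]
opening: 0.0004
grasp_force: 0.0
t 22.0 jig tcp 20.6 20.2 35.1 F jig [-0.2 -0.6 -0.3] tool axes in jig
 [[ 0.001 -0.707  0.707]
 [-1.    -0.001  0.001]
 [-0.    -0.707 -0.707]] [ 32.7 -12.8 -41.   27.4 -31.1 -52.9]
time: 22.38
ee_pos: [0.585, 0.1999, 0.0345]
tcp_rot: [-135.0, -0.0, -104.2]
wrist_force: [0.1, -0.3, -0.8]
opening: -0.0001
grasp_force: 0.0
t 22.375 jig tcp 21.0 20.2 34.5 F jig [ 0.1 -0.3 -0.8] tool axes in jig
 [[ 0.001 -0.707  0.707]
 [-1.    -0.001  0.001]
 [ 0.    -0.707 -0.707]] [ 32.6 -12.7 -41.   27.3 -31.1 -52.9]
```

```bash
for i in 1; do :; done; python3 -m crank '[{"gripper":0,"travel":[0,0,0.5],"twist":[0,0,0]},{"gripper":0,"travel":[0,0,0],"twist":[0,0,0]}]'; python3 -m crank '[{"gripper":0,"travel":[0,0,0.4],"twist":[0,0,0]},{"gripper":0,"travel":[0,0,0],"twist":[0,0,0]}]'; python3 -c "from h import *;st()"
```

```text
time: 22.62
ee_pos: [0.5853, 0.1999, 0.0344]
tcp_rot: [-135.0, -0.0, -104.2]
wrist_force: [-6.0, 0.7, 4.0]
opening: 0.0001
grasp_force: 3.7
time: 22.88
ee_pos: [0.5854, 0.1999, 0.0344]
tcp_rot: [-135.0, -0.0, -104.2]
wrist_force: [-14.3, -0.4, 10.4]
opening: 0.0002
grasp_force: 8.7
t 22.875 jig tcp 21.3 20.3 34.4 F jig [-13.7  -4.   10.4] tool axes in jig
 [[ 0.001 -0.707  0.707]
 [-1.    -0.001  0.001]
 [ 0.    -0.707 -0.707]] [ 32.6 -12.7 -41.   27.3 -31.  -53. ]
```

```bash
python3 -m crank '[{"gripper":0,"travel":[0,0.1,0],"twist":[0,0,0]},{"gripper":0,"travel":[0,0,0],"twist":[0,0,0]},{"gripper":0,"travel":[0,0,0],"twist":[0,0,0]},{"gripper":0,"travel":[0,0,0],"twist":[0,0,0]},{"gripper":0,"travel":[0,0,0],"twist":[0,0,0]},{"gripper":0,"travel":[0,0,0],"twist":[0,0,0]}]'
python3 - <<'E'
from h import *
st();a=bot.camera('top')[140:250,120:360];b=bot.camera('wrist')[60:300,120:400]
cv2.imwrite('pics/f.png',cv2.cvtColor(np.hstack([cv2.resize(a,(480,240)),b]),cv2.COLOR_RGB2BGR))
E
```

```text
time: 23.62
ee_pos: [0.5853, 0.1999, 0.0343]
tcp_rot: [-135.0, -0.0, -104.2]
wrist_force: [-14.1, -0.6, 10.2]
opening: 0.0001
grasp_force: 8.4
t 23.625 jig tcp 21.3 20.3 34.3 F jig [-13.5  -4.1  10.2] tool axes in jig
 [[ 0.001 -0.707  0.707]
 [-1.    -0.001  0.001]
 [ 0.    -0.707 -0.707]] [ 32.6 -12.7 -41.   27.3 -31.1 -53. ]
```

View pics/f.png

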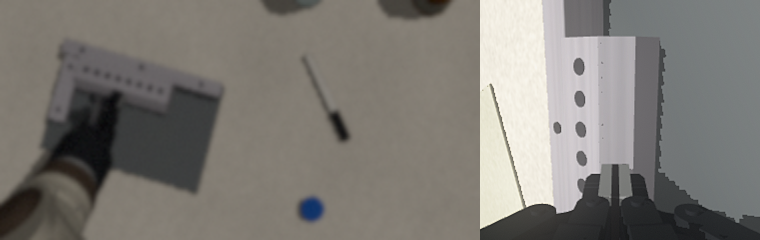

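The bar sits in the corner against the fence and stop. The push is steady at about 13.5 N into the fence and 10 N down, and the pen and cap are where they were.

```bash
python3 -c "
from workcell import bot
print(bot.job_done())"
```

```text
the job is handed in; nothing more can be done
None
```

The bar is home on the bed against both the fence and the stop, bevel away from the fence, and I handed the job in at about 24 s with the gripper still holding the diagonal push (about 13.5 N into the fence, 10 N down); the other items were not touched.

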